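Change over candy canisters

ROBOT

A 6-joint arm with a two-finger parallel gripper is mounted at the origin on the work surface. World frame = base frame: x ahead of the robot, y to its left, z up, the work surface at z = 0. Lengths are in m, angles in degrees, forces in N, time in s.
With the tool pointing down it reaches from about 0.375 to 0.9 m from the base axis. Payload 3.1 kg.
Tool frame: the origin (TCP) lies on the centre line of the jaws, within the pads' length; the fingertips stand 14 mm ahead of it and the grasp point (between the pads) lies 5 mm behind it (bot.tips_ahead is the distance from the TCP to the fingertips, in m); z points along the fingers, y is the line along which they close (so a half turn about z gives the same grasp; the last joint's range is limited). The gripper opens to 87 mm and grips with 3 to 60 N. Pads are 19 mm wide; open, the fingers measure 117 mm over their backs; the gripper's body (75 mm by 190 mm) begins 51 mm behind the grasp point.
Start: joints at [-77.894, 30.224, 82.088, -0, 67.689, -10.227], TCP at [0.238, -0.578, 0.237] pointing down, gripper open.
Joint ranges: [-176.69, 176.69], [-43.24, 126.21], [12.49, 139.97], [-82, 262], [0, 151.66], [-163.58, 163.58]. Speed limits (degrees/s): [159.86, 159.86, 180, 180, 180, 180].

INTERFACE

Orientations are given as a 3x3 rotation matrix whose columns are the frame's x, y, z axes.
In Python, from rig import bot gives the robot as it stands.
- The arm moves only by the tool play_rows, never from a script. Its argument "moves" is a list that holds one entry, the list of rows, each a list of 6 numbers: the shift along the tool's x, y, z in mm, then the turn, a rotation vector about the tool's x, y, z in rad. A call has 1 to 5 rows; each row shifts and turns the commanded pose from where the row before left it, along the tool's axes as they then stand; what a row does not reach is not made up. A row lasts 1/10 s, in which the tool goes at most 50 mm and 8.59 degrees, less where a joint would pass 70% of its speed; a pose out of reach is approached as far as the arm can. A call with a gripper value outside its range is refused whole. "fingers" is the opening, from -1 (shut) to 1 (fully open), set as the call begins (left out, the last holds). The fingers move at their own pace and stop on an object; the grip force is fixed at half the most. Time passes only in rows, so rows that do not move let the fingers close. It gives the time, the measured TCP pose, the force, the opening and the grip force at its end, in the units of the state.
- bot.read_state(): the state, without advancing time (a new reading comes with each control period).
- bot.capture(name): name is "side" or "top"; returns a dict with "image" (384x512x3 uint8, blue, green, red), "fx", "fy", "cx", "cy" (pixels), "R" (3x3) and "t" (3): a world point X has camera coordinates R X + t. Camera axes: x right, y down, z forward; pixel columns grow to the right and rows downward; lengths in m; the calibration is good to about 2 mm. A picture is of the moment at which its call begins. There is no depth.
- bot.hand_in(): hands the job in; it is judged then, once.
Trained networks look in a picture, given as the dict that the camera call returned (one of the last four; its "shot" number tells which), for a name from the list of things; names that differ only in an ending like _2 or _b are one class to them, and where a whole thing is asked for, a point or a joint stands for the part that bears it (a point fixed in the world has none). Each returns a list of dicts, best first, with "confidence" (0 to 1); they miss things now and then, are a little off and sometimes report something else, mostly with a low value. They report only what shows in the picture. A call takes as long as a camera call.
- bot.search_frame(picture, query): "centre" ([column, row] in pixels, amid what is visible of it).
- bot.silhouettes(picture, query): "pixels" (384x512 bool, what is visible of it) and "centre" ([column, row] in pixels, amid what is visible of it).
- bot.pinpoint(picture, query): "centre" ([column, row] in pixels: a listed point, or the origin of a listed thing).
The state is a dict: "time_s": time; "joint_positions": joint angles; "qvel": joint speeds; "tau": joint torques, N m; "position": TCP position; "tcp_rot": TCP orientation; "force": force on the tool from outside, world axes, zero at the start; "moment": the same for the moment, N m; "opening": opening from 0.0 (shut) to 1.0 (fully open); "grasp_force": force on a finger pad.
Only numpy, scipy, OpenCV 4.12 (cv2) and the standard library are available. Lean on these libraries where they do the work, as an engineer would, in place of code of your own. Each camera call takes 0.05 s, during which the arm holds its last target. There are 200 camera calls.

TASK

The packers are changing from the low wide canister of candy to the tall one: leave the tall square canister unsealed, its big round lid button popped up, and the low wide square canister sealed, its button staying down by itself. The buttons are push-push: pressed all the way in and let go, one that was down pops up and one that was up stays down. Look after each press whether it took, and press again if it did not.

Things in the scene. Friction and masses are not known exactly. Their poses are not given: they have to be found in the camera images.
- tall_button (a joint): Tall canister's button: how far it is sunk (m). 0 = up, unsealed (top 25 mm over the lid); about 0.015 = latched, sealed (10 mm over); 0.024 = its stop (1 mm over). Latched at the start. To change over, up or latched, press it past 0.020 and let go; it then rises by itself within 0.5 s, to latched or to up. Spring: 1.5 N to start it, 3 N near the stop; press slowly.
- tall_top (a point): Centre of the top of the tall canister's button, moving with it; z up. The button is a plain steel disc, 58 mm across, with a black foot that shows only when it is up. The canister is clear plastic full of brown candies, 92 mm square, its white lid 98 mm square, lid top 135 mm above the table; it stands fast.
- low_button (a joint): Low wide canister's button: the same size, values, travel, latch and spring force as tall_button. Always up (0, unsealed) at the start.
- low_top (a point): Centre of the top of the low wide canister's button (like the tall one's), moving with it; z up. Clear canister of brown candies, 122 mm square, white lid 128 mm square, lid top 85 mm above the table; it stands fast. The knobbed tin, jar, bowl and packs nearby, all under 105 mm high, play no part.

How it is judged (in metres and radians):
At the end, for the whole second after the job is handed in: The tall canister's button is up (sunk less than 4 mm) and the low wide canister's button is latched down (sunk between 12.5 and 18.5 mm, about 15 mm) (value of joint tall_button below 0.004 m and value of joint low_button between 0.0125 and 0.0185 m); the robot touches nothing.
It also fails if it takes over 38 s, if anything falls off the work surface, if the arm or the gripper's body presses on something with over 40 N, if the wrist force passes 120 N, or if a joint passes its speed limit or range.

## Working session

There is one attempt and no reset: what is moved stays moved. The work goes in short steps, Python scripts to look and compute and a tool call to move; the robot and the scene stay as the last step left them, time stands still between calls to the robot, and variables do not carry over. Pictures are saved under pics/ and viewed, at most 10 in all, crops included, and the job is handed in when it is done.

Besides the shell and the picture viewer there is one more tool, called after "Emit:" by a JSON object that holds its "api" and its "payload". play_rows: Moves the arm, as the interface text tells. Its arguments: {"type":"object","properties":{"moves":{"type":"array","items":{"type":"array","items":{"type":"array","items":{"type":"number"}}}},"fingers":{"type":"number"}},"required":["moves"]}

```bash
mkdir -p pics
cat > h.py <<'E'
import numpy as np, cv2
from rig import bot
def ray(p,uv):
    d=np.array([(uv[0]-p['cx'])/p['fx'],(uv[1]-p['cy'])/p['fy'],1.])
    R=np.array(p['R']);return -R.T@np.array(p['t']),R.T@d
def atz(p,uv,z):
    c,d=ray(p,uv);return c+d*(z-c[2])/d[2]
def tri(p,a,q,b):
    A=np.zeros((3,3));B=np.zeros(3)
    for s,u in((p,a),(q,b)):
        c,d=ray(s,u);d=d/np.linalg.norm(d);M=np.eye(3)-np.outer(d,d);A+=M;B+=M@c
    return np.linalg.solve(A,B)
def look():
    S={}
    for n in('side','top'): S[n]=bot.capture(n)
    for q in('tall_top','low_top'):
        r={}
        for n in S:
            l=bot.pinpoint(S[n],q); r[n]=l
            print(q,n,[(np.round(x['centre'],1).tolist(),round(x['confidence'],2)) for x in l[:3]])
        if r['side'] and r['top']: print(' tri',tri(S['side'],r['side'][0]['centre'],S['top'],r['top'][0]['centre']).round(4))
        for n in S:
            for z in ((.145,.160) if q[0]=='t' else (.110,.095)):
                if r[n]: print('  ',n,z,atz(S[n],r[n][0]['centre'],z).round(4))
    return S
E
python3 - <<'E'
from h import *
S=look()
cv2.imwrite('pics/a.png',cv2.resize(np.vstack([S['side']['image'],S['top']['image']]),(400,600)) if 0 else np.hstack([cv2.resize(S[n]['image'],(400,300)) for n in S]))
cv2.imwrite('pics/side.png',S['side']['image']);cv2.imwrite('pics/top.png',S['top']['image'])
s=bot.read_state();print(s['time_s'],s['position'],s['tcp_rot'],s['force'],bot.tips_ahead)
E
```

```text
tall_top side [([263.4, 134.0], 0.54)]
tall_top top [([374.0, 205.1], 0.84)]
 tri [ 0.5312 -0.2045  0.1502]
   side 0.145 [ 0.5295 -0.2116  0.145 ]
   side 0.16 [ 0.5294 -0.1898  0.16  ]
   top 0.145 [ 0.5335 -0.2063  0.145 ]
   top 0.16 [ 0.5319 -0.2018  0.16  ]
low_top side [([248.8, 282.6], 0.77)]
low_top top [([179.7, 200.9], 0.86)]
 tri [0.5421 0.1796 0.1143]
   side 0.11 [0.543  0.1763 0.11  ]
   side 0.095 [0.5434 0.1651 0.095 ]
   top 0.11 [0.5418 0.1806 0.11  ]
   top 0.095 [0.5435 0.1841 0.095 ]
0.3 [ 0.23746916 -0.57787365  0.23618298] [[ 9.24987802e-01  3.79996757e-01 -1.75950154e-04]
 [ 3.79996779e-01 -9.24987512e-01  7.42196170e-04]
 [ 1.19280442e-04 -7.53382895e-04 -9.99999709e-01]] [ 0.48293068 -0.24365657 -0.75270201] 0.014
```

View pics/side.png

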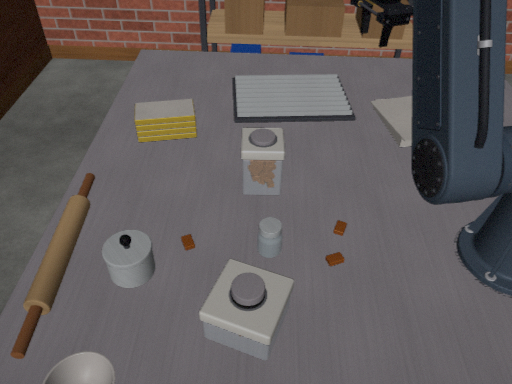

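View pics/top.png

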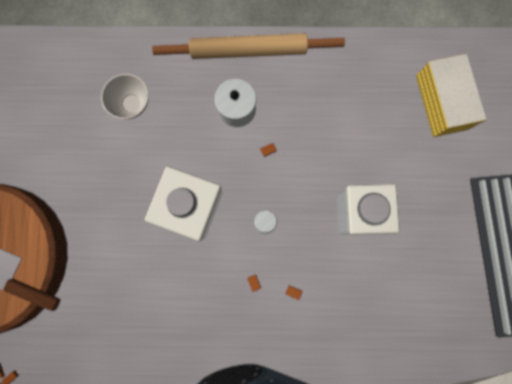

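The side view shows the tall canister's button flush at about (263,137) and the low one raised with its black foot at (248,290). The top view has them at (374,208) and (181,202), which agrees with the networks. I'm moving above the tall one with the fingers shut.

Emit:
{"api": "play_rows", "payload": {"moves": [[[41,-23,4,0,0,0],[41,-23,4,0,0,0],[41,-23,4,0,0,0],[41,-23,4,0,0,0],[41,-23,4,0,0,0]]], "fingers": -1}}

```text
time_s: 0.8
position: [0.3843, -0.3924, 0.2165]
tcp_rot: [[0.925, 0.379, 0.0], [0.379, -0.925, -0.0], [0.0, 0.0, -1.0]]
force: [-0.5, -0.3, -0.8]
opening: 0.63
grasp_force: 0.0
```

Emit:
{"api": "play_rows", "payload": {"moves": [[[41,-23,4,0,0,0],[41,-23,4,0,0,0],[41,-23,4,0,0,0],[41,-23,4,0,0,0],[0,0,0,0,0,0]]]}}

```text
time_s: 1.3
position: [0.5025, -0.2414, 0.2001]
tcp_rot: [[0.922, 0.386, 0.0], [0.386, -0.922, 0.002], [0.001, -0.002, -1.0]]
force: [-0.8, 1.1, -0.1]
opening: 0.173
grasp_force: 0.0
```

Emit:
{"api": "play_rows", "payload": {"moves": [[[20,-10,5,0,0,0],[19,-11,5,0,0,0],[0,0,0,0,0,0],[0,0,0,0,0,0]]]}}

```text
time_s: 1.7
position: [0.528, -0.2126, 0.1905]
tcp_rot: [[0.925, 0.381, -0.001], [0.381, -0.925, -0.0], [-0.001, 0.0, -1.0]]
force: [-0.6, -0.5, 0.3]
opening: 0.004
grasp_force: 0.0
```

Run:
```python
from h import *
S={n:bot.capture(n) for n in('side','top')}
a=cv2.resize(S['side']['image'][90:210,190:350],(640,480)[:2]);b=S['top']['image'][150:270,310:440]
cv2.imwrite('pics/b.png',np.hstack([cv2.resize(a,(400,300)),cv2.resize(b,(325,300))]))
s=bot.read_state();print(s['time_s'],s['position'],s['opening'],s['force'])
```

```text
1.8 [ 0.52781934 -0.21318264  0.1907366 ] 0.003957158907438151 [0.4989071  0.19679119 0.56583499]
```

View pics/b.png

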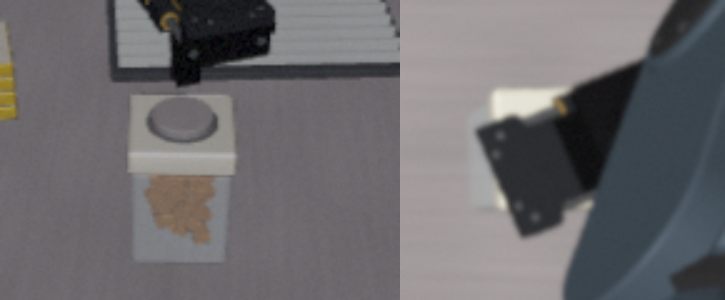

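The tips hang over the tall canister, about 6 mm short in y. I'll correct that and descend.

Emit:
{"api": "play_rows", "payload": {"moves": [[[5,-4,5,0,0,0],[0,0,10,0,0,0],[0,0,8,0,0,0],[0,0,4,0,0,0],[0,0,0,0,0,0]]]}}

```text
time_s: 2.3
position: [0.5307, -0.2063, 0.1624]
tcp_rot: [[0.925, 0.38, -0.002], [0.38, -0.925, 0.001], [-0.001, -0.002, -1.0]]
force: [0.1, -0.6, 0.2]
opening: 0.007
grasp_force: 0.0
```

Emit:
{"api": "play_rows", "payload": {"moves": [[[0,0,2,0,0,0],[0,0,2,0,0,0],[0,0,2,0,0,0],[0,0,2,0,0,0],[0,0,0,0,0,0]]]}}

```text
time_s: 2.8
position: [0.5316, -0.2067, 0.1557]
tcp_rot: [[0.925, 0.38, 0.001], [0.38, -0.925, -0.0], [0.0, 0.001, -1.0]]
force: [-0.0, -0.1, 2.5]
opening: 0.006
grasp_force: 1.1
```

Emit:
{"api": "play_rows", "payload": {"moves": [[[0,0,1.5,0,0,0],[0,0,1.5,0,0,0],[0,0,1.5,0,0,0],[0,0,0,0,0,0]]]}}

```text
time_s: 3.2
position: [0.5316, -0.2067, 0.151]
tcp_rot: [[0.925, 0.38, 0.001], [0.38, -0.925, -0.0], [0.0, 0.0, -1.0]]
force: [-0.4, -0.3, 2.9]
opening: 0.005
grasp_force: 1.2
```

Emit:
{"api": "play_rows", "payload": {"moves": [[[0,0,-3,0,0,0],[0,0,-6,0,0,0],[0,0,-15,0,0,0],[0,0,-25,0,0,0],[0,0,-15,0,0,0]]]}}

```text
time_s: 3.7
position: [0.5314, -0.2064, 0.2165]
tcp_rot: [[0.925, 0.38, 0.0], [0.38, -0.925, -0.0], [0.0, 0.0, -1.0]]
force: [0.9, 0.2, -0.3]
opening: 0.005
grasp_force: 0.0
```

Emit:
{"api": "play_rows", "payload": {"moves": [[[0,-40,0,0,0,0],[0,-40,0,0,0,0],[0,-40,0,0,0,0],[0,-40,0,0,0,0],[0,-20,0,0,0,0]]]}}

```text
time_s: 4.2
position: [0.4599, -0.037, 0.2149]
tcp_rot: [[0.924, 0.382, -0.004], [0.382, -0.924, 0.002], [-0.003, -0.003, -1.0]]
force: [0.9, 0.8, -0.3]
opening: 0.003
grasp_force: 0.0
```

Run:
```python
from h import *
S=look()
a=S['side']['image'][90:210,190:350];b=S['top']['image'][150:270,310:440]
cv2.imwrite('pics/c.png',np.hstack([cv2.resize(a,(400,300)),cv2.resize(b,(325,300))]))
s=bot.read_state();print(s['time_s'],s['position'],s['tcp_rot'],s['force'])
```

```text
tall_top side [([261.3, 128.7], 0.65)]
tall_top top [([375.4, 207.1], 0.77)]
 tri [ 0.5311 -0.2035  0.1641]
   side 0.145 [ 0.5349 -0.2327  0.145 ]
   side 0.16 [ 0.5346 -0.2104  0.16  ]
   top 0.145 [ 0.5296 -0.2089  0.145 ]
   top 0.16 [ 0.5281 -0.2043  0.16  ]
low_top side [([249.2, 284.6], 0.6)]
low_top top [([179.6, 201.1], 0.76)]
 tri [0.5417 0.1807 0.1104]
   side 0.11 [0.5421 0.1804 0.11  ]
   side 0.095 [0.5425 0.1693 0.095 ]
   top 0.11 [0.5414 0.1808 0.11  ]
   top 0.095 [0.5431 0.1843 0.095 ]
4.5 [ 0.463953   -0.04105491  0.2152866 ] [[ 9.25257510e-01  3.79337700e-01  1.20429822e-03]
 [ 3.79338636e-01 -9.25257667e-01 -6.69920828e-04]
 [ 8.60159935e-04  1.07668612e-03 -9.99999050e-01]] [0.74488469 0.40889845 0.70268669]
```

View pics/c.png

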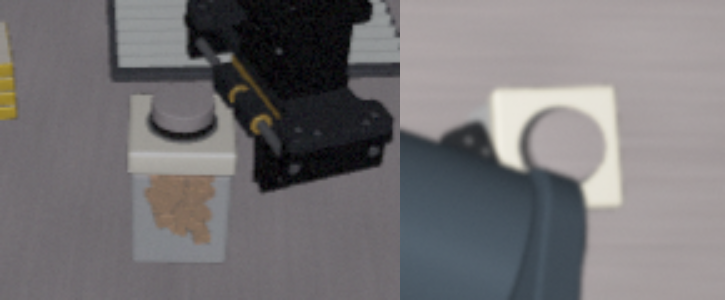

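The tall button is up: its black foot shows at crop (182,130). Now I'm heading to the low one at (0.542, 0.181).

Emit:
{"api": "play_rows", "payload": {"moves": [[[31,-35,0,0,0,0],[31,-35,0,0,0,0],[31,-35,0,0,0,0],[31,-35,0,0,0,0],[31,-35,0,0,0,0]]]}}

```text
time_s: 5.0
position: [0.5416, 0.1814, 0.2149]
tcp_rot: [[0.926, 0.378, 0.001], [0.378, -0.926, -0.0], [0.0, 0.0, -1.0]]
force: [0.8, -1.4, 1.0]
opening: 0.006
grasp_force: 0.0
```

Emit:
{"api": "play_rows", "payload": {"moves": [[[0,0,20,0,0,0],[0,0,25,0,0,0],[0,0,20,0,0,0],[0,0,0,0,0,0],[0,0,0,0,0,0]]]}}

```text
time_s: 5.5
position: [0.5407, 0.1799, 0.1499]
tcp_rot: [[0.925, 0.379, -0.0], [0.379, -0.925, -0.0], [-0.0, -0.0, -1.0]]
force: [1.6, 0.2, -0.2]
opening: 0.004
grasp_force: 0.0
```

Emit:
{"api": "play_rows", "payload": {"moves": [[[0,0,10,0,0,0],[0,0,10,0,0,0],[0,0,4,0,0,0],[0,0,2,0,0,0],[0,0,3,0,0,0]]]}}

```text
time_s: 6.0
position: [0.5397, 0.1807, 0.1211]
tcp_rot: [[0.925, 0.38, -0.0], [0.38, -0.925, -0.0], [-0.0, 0.0, -1.0]]
force: [-0.6, 0.7, 0.7]
opening: 0.003
grasp_force: 0.8
```

Emit:
{"api": "play_rows", "payload": {"moves": [[[0,0,3,0,0,0],[0,0,3,0,0,0],[0,0,3,0,0,0],[0,0,3,0,0,0],[0,0,2,0,0,0]]]}}

```text
time_s: 6.5
position: [0.5397, 0.1807, 0.1068]
tcp_rot: [[0.925, 0.38, -0.0], [0.38, -0.925, -0.0], [-0.0, -0.0, -1.0]]
force: [-1.6, -1.6, 1.6]
opening: 0.005
grasp_force: 1.1
```

Emit:
{"api": "play_rows", "payload": {"moves": [[[0,0,2,0,0,0],[0,0,2,0,0,0],[0,0,1.5,0,0,0],[0,0,0,0,0,0]]]}}

```text
time_s: 6.9
position: [0.5398, 0.1807, 0.1014]
tcp_rot: [[0.925, 0.38, -0.0], [0.38, -0.925, -0.0], [-0.0, -0.0, -1.0]]
force: [-1.4, -0.5, 2.0]
opening: 0.005
grasp_force: 1.2
```

Emit:
{"api": "play_rows", "payload": {"moves": [[[0,0,-3,0,0,0],[0,0,-6,0,0,0],[0,0,-15,0,0,0],[0,0,-30,0,0,0],[0,0,-40,0,0,0]]]}}

```text
time_s: 7.4
position: [0.539, 0.1807, 0.1953]
tcp_rot: [[0.925, 0.38, -0.003], [0.38, -0.925, 0.0], [-0.003, -0.001, -1.0]]
force: [-0.1, 0.2, 0.0]
opening: 0.009
grasp_force: 0.0
```

Emit:
{"api": "play_rows", "payload": {"moves": [[[-40,0,-10,0,0,0],[-40,20,-5,0,0,0],[-30,30,0,0,0,0],[0,40,0,0,0,0],[0,40,0,0,0,0]]]}}

```text
time_s: 7.9
position: [0.4874, 0.0178, 0.2115]
tcp_rot: [[0.925, 0.381, 0.002], [0.381, -0.925, 0.0], [0.002, 0.001, -1.0]]
force: [1.3, 0.5, 0.1]
opening: 0.007
grasp_force: 0.0
```

Run:
```python
from h import *
S=look()
cv2.imwrite('pics/d.png',cv2.resize(S['side']['image'][100:370,160:400],(533,600),interpolation=cv2.INTER_CUBIC))
s=bot.read_state();print(s['time_s'],s['position'],s['force'])
```

```text
tall_top side [([263.5, 128.2], 0.59)]
tall_top top [([374.2, 205.3], 0.85)]
 tri [ 0.5301 -0.1994  0.169 ]
   side 0.145 [ 0.5299 -0.2351  0.145 ]
   side 0.16 [ 0.5297 -0.2127  0.16  ]
   top 0.145 [ 0.5331 -0.2066  0.145 ]
   top 0.16 [ 0.5315 -0.2022  0.16  ]
low_top side [([247.4, 291.1], 0.61)]
low_top top [([180.5, 202.1], 0.62)]
 tri [0.543  0.1824 0.0941]
   side 0.11 [0.5444 0.1936 0.11  ]
   side 0.095 [0.5449 0.1828 0.095 ]
   top 0.11 [0.5394 0.1789 0.11  ]
   top 0.095 [0.541  0.1823 0.095 ]
8.2 [0.48702105 0.01939447 0.21057157] [-0.06802965  0.20272296  0.44318575]
```

View pics/d.png

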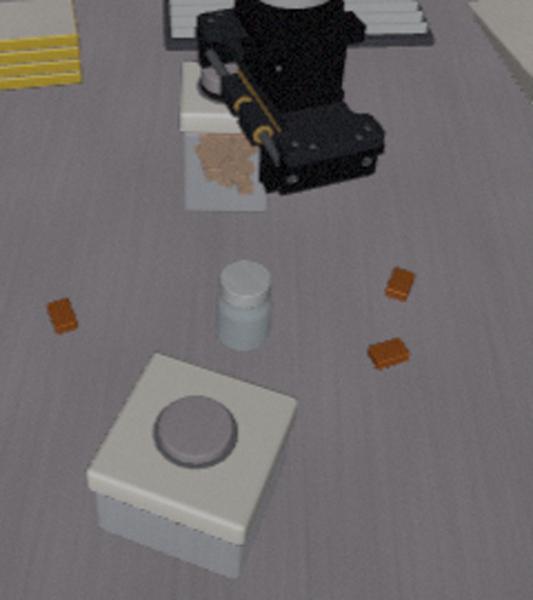

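The low button is down and staying there: triangulated top at 0.094 m, and its disc at (195,430) shows no foot. The tall one is still up, at about 0.16 m or higher, with its black foot visible at (215,85). The arm is clear of everything.

```bash
python3 -c "
from rig import bot
print(bot.hand_in())"
```

```text
the job is handed in; nothing more can be done
None
```

The job is handed in: in the last pictures the tall canister's button was popped up (unsealed), the low wide one's was latched down (sealed), and the arm was clear of everything at about 8 s; no verdict came back.

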